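# Tip out adapters and hold the loupe over the red one

### The arm

A 6-joint arm with a two-finger parallel gripper is mounted at the origin on the work surface. World frame = base frame: x ahead of the robot, y to its left, z up, the work surface at z = 0. Lengths are in m, angles in rad, forces in N, time in s.
With the tool pointing down it reaches from about 0.375 to 0.9 m from the base axis. Payload 3.1 kg.
Tool frame: the origin (TCP) lies on the centre line of the jaws, within the pads' length; the fingertips stand robot.tip_reach ahead of it and the grasp point (between the pads) lies 8 mm behind it (robot.tip_reach is the distance from the TCP to the fingertips, in m); z points along the fingers, y is the line along which they close (so a half turn about z gives the same grasp; the last joint's range is limited). The gripper opens to 87 mm and grips with 3 to 60 N. Pads are 19 mm wide; open, the fingers measure 117 mm over their backs; the gripper's body (75 mm by 190 mm) begins 51 mm behind the grasp point.
Start: joints at [0.955, 0.527, 1.433, -0, 1.181, -0.178], TCP at [0.265, 0.566, 0.234] pointing down, gripper open.
Joint ranges: [-3.08, 3.08], [-0.75, 2.2], [0.22, 2.44], [-1.43, 4.57], [0, 2.65], [-2.85, 2.85]. Speed limits (rad/s): [2.79, 2.79, 3.14, 3.14, 3.14, 3.14].

### API

Orientations are given as a unit quaternion [x, y, z, w].
In Python, from rig import robot gives the robot as it stands.
- The arm moves only by the tool jog_arm, never from a script. Its argument "motion" is one flat list of numbers, 7 for each row, row after row: the shift along the tool's x, y, z scaled (see below), then the turn, a rotation vector about the tool's x, y, z scaled (see below), then the gripper's target within -1 to 1 (shut at 1, half-way at 0, fully open at -1). In form: [x, y, z, rx, ry, rz, hand, x, y, z, rx, ry, rz, hand, ...]. A call has 1 to 12 rows; each row shifts and turns the commanded pose from where the row before left it, along the tool's axes as they then stand; what a row does not reach is not made up. The controller multiplies each number of a shift by 4 cm and each number of a turn by 4 degrees. A row lasts 1/8 s, in which the tool goes at most 62.5 mm and 10.7 degrees, less where a joint would pass 70% of its speed; a pose out of reach is approached as far as the arm can. A call with a number of a shift or a turn outside -1 to 1 is refused whole. A call with a gripper value outside its range is refused whole. The fingers move at their own pace and stop on an object; "grip_force" is the grip in N (left out, the last holds). Time passes only in rows, so rows that do not move let the fingers close. It gives the time, the measured TCP pose, the force, the opening and the grip force at its end, in the units of the state.
- robot.get_obs(): the state, without advancing time (a new reading comes with each control period).
- robot.camera(name): name is "scene" or "top"; returns the picture (480x640x3 uint8, blue, green, red); there is no depth.
- robot.calibration(name): a dict with "fx", "fy", "cx", "cy" (pixels), "R" (3x3) and "t" (3): a world point X has camera coordinates R X + t. Camera axes: x right, y down, z forward; pixel columns grow to the right and rows downward; lengths in m; the calibration is good to about 2 mm. A picture is of the moment at which its call begins. calibration takes no time and is no camera call.
- robot.hand_in(): hands the job in; it is judged then, once.
The state is a dict: "time": time; "q": joint angles; "joint_velocities": joint speeds; "joint_torque": joint torques, N m; "position": TCP position; "tool_rot": TCP orientation; "ft_force": force on the tool from outside, world axes, zero at the start; "moment": the same for the moment, N m; "grip_width": finger opening in m; "grip_force": force on a finger pad.
Only numpy, scipy, OpenCV 4.12 (cv2) and the standard library are available. Lean on these libraries where they do the work, as an engineer would, in place of code of your own. Each camera call takes 0.05 s, during which the arm holds its last target. There are 200 camera calls.

### The job

Tip the three brass adapters out of the blue cup into the white tray, then stand the empty cup upright on the bench beside the tray and let go of it. Then take the yellow-handled loupe and hold it level, its lens centred over the red-banded adapter lying in the tray and at the height of the orange pointer on the gauge post; finish while still holding it there, still, with nothing but the gripper carrying it. Leave the bottle, heat sink, wrench and pointer alone.

Things in the scene. Friction and masses are not known exactly. Their poses are not given: they have to be found in the camera images.
- tray: White fixed open tray, outside 200 x 200 x 30 mm high, walls 5 mm, floor 5 mm thick. Origin: centre of its underside, on the bench; z up; x and y along its sides.
- cup: Loose blue flared cup, 0.10-0.21 kg, holding the adapters: 42 mm high, outside diameter 52 mm at the foot, 100 mm at the rim, wall 3 mm, floor 4 mm. A flat upright ear on its +x side, away from the robot at first, is 12 mm thick along y, 46 to 94 mm from the axis, 12 to 44 mm high. Origin: centre of underside; z: its axis, up. The adapters slide out once it leans 90 to 110 degrees.
- cup_ear (a point): Point in the middle of the cup's ear where it can be pinched across its 12 mm thickness: 76 mm from the cup's axis along its +x, 30 mm above its foot. Axes as the cup.
- cup_mouth (a point): Centre of the cup's mouth, 42 mm above its foot on its axis.
- adapter_red_mid (a point): Centre of the adapter with the red band, the one to look at: a brass stub 13 mm across with a square 13 mm flange, 22 mm long along its z, 20 g. In the cup at the start.
- adapter_plain1_mid (a point): Centre of a plain brass adapter of the same size, no band. In the cup at the start.
- adapter_plain2_mid (a point): Centre of the other plain brass adapter, same size. In the cup at the start.
- loupe: Loose loupe lying flat, 0.10 to 0.21 kg: straight yellow handle 100 mm long, 14 mm wide, 20 mm high, and at its end a round lens in an aluminium rim, 72 mm outside diameter, 20 mm high. Origin: underside of the handle's middle; +x runs along the handle to the lens; z is the lens axis, vertical when the loupe is level.
- loupe_grip (a point): Middle of the loupe's handle, 10 mm above its underside; pinch it across its 14 mm width (the loupe's y). Axes as the loupe.
- loupe_lens (a point): Centre of the lens: 85 mm from the handle's middle along the loupe's +x, 10 mm above the underside. Axes as the loupe.
- gauge: Fixed gauge beyond the tray: steel foot 50 x 50 x 12 mm with an upright rod 10 mm in diameter, its top 202 mm above the bench. Origin: centre of its underside. Nothing to do with it but read it.
- focus_mark (a point): Middle of the orange pointer on the gauge rod (a collar 20 mm in diameter, 8 mm high, with a finger 31 mm long): its height above the bench, 100 to 160 mm, is the focal height at which the middle of the lens must be. Do not move it.
- bottle: Pale grey plastic bottle with a red cap, 48 mm in diameter, 110 mm high, standing; bystander. Origin: centre of its underside.
- heatsink: Finned aluminium heat sink, 50 x 50 x 30 mm; bystander. Origin: centre of its underside.
- wrench: Small steel wrench, 140 mm long along its x, lying to the right; bystander. Origin: on its underside, near its middle.
Mind the look-alikes: they are no part of the job. Of the things like the loupe, leave any that is pink; of the rest the larger one is meant. Several things look just like the cup: the one meant starts nearest to the robot's base.

How it is judged:
On the way, in this order (a step that is already met when the one before it is completed fails the run):
1. with the cup tipped over and off the bench, all three adapters have come out into the tray (angle between cup's own z axis and vertical above 0.9 rad and height (world z) of cup_ear above 0.06 m and x of adapter_red_mid in the frame of tray between -0.097 and 0.097 m and y of adapter_red_mid in the frame of tray between -0.097 and 0.097 m and height (world z) of each of adapter_red_mid, adapter_plain1_mid, adapter_plain2_mid below 0.045 m and x of adapter_plain1_mid in the frame of tray between -0.097 and 0.097 m and y of adapter_plain1_mid in the frame of tray between -0.097 and 0.097 m and x of adapter_plain2_mid in the frame of tray between -0.097 and 0.097 m and y of adapter_plain2_mid in the frame of tray between -0.097 and 0.097 m), for 0.1 s.
2. the cup stands upright on the bench, let go, the adapters in the tray (height (world z) of cup below 0.005 m and angle between cup's own z axis and vertical below 0.08 rad and contact force between the fingers and cup below 0.2 N and linear speed of cup below 0.02 m/s and contact force between cup and tray below 0.2 N and x of adapter_red_mid in the frame of tray between -0.097 and 0.097 m and y of adapter_red_mid in the frame of tray between -0.097 and 0.097 m and height (world z) of each of adapter_red_mid, adapter_plain1_mid, adapter_plain2_mid below 0.045 m and x of adapter_plain1_mid in the frame of tray between -0.097 and 0.097 m and y of adapter_plain1_mid in the frame of tray between -0.097 and 0.097 m and x of adapter_plain2_mid in the frame of tray between -0.097 and 0.097 m and y of adapter_plain2_mid in the frame of tray between -0.097 and 0.097 m), for 0.2 s.
At the end, for the whole second after the job is handed in: Fingers alone hold the loupe, still, level within 7 deg, lens centre within 15 mm sideways of the red-banded adapter's centre and 8 mm of the pointer's height; all adapters lie in the tray; the cup stands upright (4.5 deg) on the bench outside the tray, untouched (all of step 2 and horizontal distance between loupe_lens and adapter_red_mid below 0.015 m and z of loupe_lens in the frame of focus_mark between -0.008 and 0.008 m and angle between loupe's own z axis and vertical below 0.12 rad and linear speed of loupe below 0.02 m/s and angular speed of loupe below 0.15 rad/s and contact force between the fingers and loupe above 1 N and contact force between loupe and tray below 0.2 N and contact force between loupe and cup below 0.2 N and contact force between loupe and gauge below 0.2 N); the arm keeps its last pose, push and grip.
It fails at once if the bottle is moved more than 25 mm (distance of bottle from where it was at the start of the episode above 0.025 m).
It fails at once if the heatsink is moved more than 25 mm (distance of heatsink from where it was at the start of the episode above 0.025 m).
It fails at once if the wrench is moved more than 25 mm (distance of wrench from where it was at the start of the episode above 0.025 m).
It fails at once if the pointer is shifted more than 6 mm (distance of focus_mark from where it was at the start of the episode above 0.006 m).
It also fails if it takes over 72 s, if anything falls off the work surface, if the arm or the gripper's body presses on something with over 40 N, if the wrist force passes 120 N, or if a joint passes its speed limit or range.

## Working session

There is one attempt and no reset: what is moved stays moved. The work goes in short steps, Python scripts to look and compute and a tool call to move; the robot and the scene stay as the last step left them, time stands still between calls to the robot, and variables do not carry over. Pictures are saved under pics/ and viewed, at most 10 in all, crops included, and the job is handed in when it is done.

Besides the shell and the picture viewer there is one more tool, called after "Emit:" as name(argument=value, ...), one argument or row to a line, values as JSON. jog_arm: Moves the arm, as the interface text tells. Shifts and turns lie within -1 to 1; 1 stands for 4 cm of shift or 4 degrees of turn. Its arguments: {"type":"object","properties":{"motion":{"type":"array","items":{"type":"number"}},"grip_force":{"type":"number"}},"required":["motion"]}

```bash
ls; mkdir -p pics; cat > h.py <<'E'
import numpy as np,cv2
from rig import robot
def cal(n):
    c=robot.calibration(n);return c,np.array(c["R"]),np.array(c["t"])
def ray(n,u,v):
    c,R,t=cal(n);d=R.T@np.array([(u-c["cx"])/c["fx"],(v-c["cy"])/c["fy"],1]);return -R.T@t,d
def pl(n,u,v,z):
    o,d=ray(n,u,v);return o+d*(z-o[2])/d[2]
def px(n,X):
    c,R,t=cal(n);p=R@np.array(X)+t;return np.array([c["fx"]*p[0]/p[2]+c["cx"],c["fy"]*p[1]/p[2]+c["cy"]])
def tri(u1,u2):
    o1,d1=ray("top",*u1);o2,d2=ray("scene",*u2)
    s=np.linalg.lstsq(np.c_[d1,-d2],o2-o1,rcond=None)[0];a=o1+d1*s[0];b=o2+d2*s[1];return (a+b)/2,np.linalg.norm(a-b)
E
python3 - <<'E'
from h import *
for n in("top","scene"):
    cv2.imwrite(f"pics/{n}0.png",robot.camera(n)); print(n,ray(n,320,240))
o=robot.get_obs();print(o);print(robot.tip_reach)
E
```

```text
pics
top (array([ 0.25490514, -0.01319531,  1.27039721]), array([ 0.22483241, -0.02931469, -0.97396304]))
scene (array([1.10891384, 0.67999194, 0.95347264]), array([-0.43275088, -0.57229492, -0.69680025]))
{'time': 0.1, 'q': array([ 9.54535576e-01,  5.28412845e-01,  1.43378974e+00,  1.88591348e-05,
        1.18138352e+00, -1.78475082e-01]), 'joint_velocities': array([-0.00073586, -0.00325716, -0.00103052,  0.00047914, -0.00024208,
       -0.00040259]), 'joint_torque': array([-6.94222072e-04, -4.40988743e+01, -1.77148211e+01,  6.34201895e-02,
        5.34134475e-02, -4.68711244e-05]), 'position': array([0.26453641, 0.56554628, 0.23264015]), 'tool_rot': array([ 2.17152404e-01,  9.76137203e-01, -9.15690542e-04, -3.93766777e-04]), 'ft_force': array([ 0.63276096, -0.76595087,  0.08909285]), 'moment': array([-0.01046908,  0.01095553,  0.05871055]), 'grip_force': 0.0, 'grip_width': 0.08721982550817467}
0.011
```

View pics/top0.png

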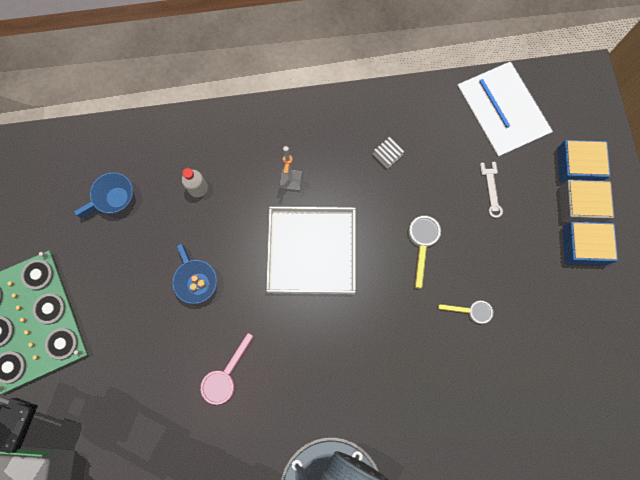

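View pics/scene0.png

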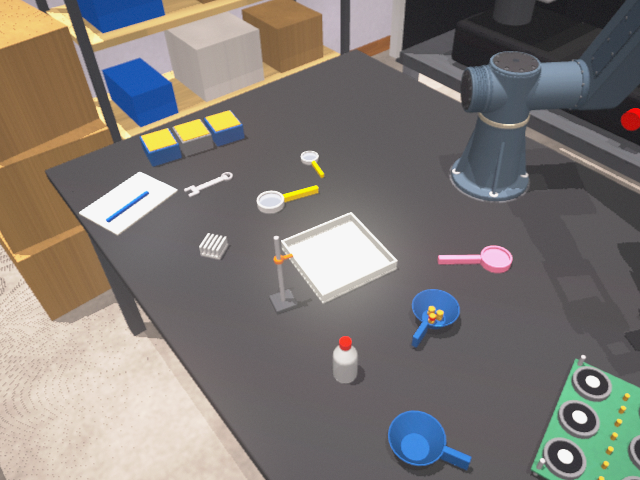

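The top view shows the full cup at about (195,282) with its ear up-left at (183,250). The tray is at (311,251), the large yellow loupe's lens at (425,231) with its handle running down to (420,287), and the orange pointer at (287,160). In the scene view the pointer is at about (280,259) and the rod top at (277,238).

```bash
cat >> h.py <<'E'
def mask(im,lo,hi,box=None):
    m=cv2.inRange(cv2.cvtColor(im,cv2.COLOR_BGR2HSV),lo,hi)
    if box:
        k=np.zeros_like(m);x0,y0,x1,y1=box;k[y0:y1,x0:x1]=255;m&=k
    return m
def pts(n,m,z): 
    v,u=np.nonzero(m);return np.array([pl(n,a,b,z) for a,b in zip(u,v)])[:,:2]
E
python3 - <<'E'
from h import *
T=cv2.imread("pics/top0.png");S=cv2.imread("pics/scene0.png")
# cup
m=mask(T,(95,80,40),(125,255,255),(165,235,225,310))
P=pts("top",m,.043); c=np.array(pl("top",195,282,.042)[:2])
cs=cv2.findContours(m,cv2.RETR_EXTERNAL,cv2.CHAIN_APPROX_NONE)[0];k=max(cs,key=cv2.contourArea)[:,0]
K=np.array([pl("top",*q,.042)[:2] for q in k])
for _ in range(20):
    s=K[np.abs(np.linalg.norm(K-c,axis=1)-.05)<.008]
    A=np.c_[2*s,np.ones(len(s))];x=np.linalg.lstsq(A,(s**2).sum(1),rcond=None)[0];c=x[:2];r=np.sqrt(x[2]+c@c)
e=P[np.linalg.norm(P-c,axis=1)>.06];d=e.mean(0)-c
print("cup",c,r,"ear dir deg",np.degrees(np.arctan2(d[1],d[0])),"ear max",np.linalg.norm(P-c,axis=1).max())
for a in(m,): pass
# tray
g=mask(T,(0,0,150),(180,60,255),(250,195,370,305));k=max(cv2.findContours(g,0,2)[0],key=cv2.contourArea)
rc=cv2.minAreaRect(np.array([pl("top",*q,.03)[:2]*1000 for q in k[:,0]]).astype(np.float32));print("tray",rc)
# loupe
y=mask(T,(22,120,80),(35,255,255),(405,235,435,300));P=pts("top",y,.02);mu=P.mean(0);w=np.linalg.svd(P-mu,full_matrices=False)[2][0]
t=(P-mu)@w;print("handle",mu,w,np.ptp(t),"mid",mu+w*(t.max()+t.min())/2)
l=mask(T,(0,0,100),(180,70,255),(405,205,445,252));k=max(cv2.findContours(l,0,2)[0],key=cv2.contourArea)
cc,rr=cv2.minEnclosingCircle(k);print("lens",pl("top",*cc,.02),cc,rr)
# pointer
for n,I,b in(("top",T,(270,140,300,180)),("scene",S,(262,235,300,285))):
    o=mask(I,(5,140,100),(20,255,255),b);v,u=np.nonzero(o);print(n,len(u),u.min(),u.max(),v.min(),v.max(),u.mean(),v.mean())
cv2.imwrite("pics/z.png",np.hstack([cv2.resize(T[135:200,265:315],None,fx=7,fy=7,interpolation=2),cv2.resize(S[230:295,260:310],None,fx=7,fy=7,interpolation=2)]))
E
```

```text
cup [0.48337462 0.24211449] 0.04933491954416394 ear dir deg 16.728789312216794 ear max 0.09320435040566974
tray ((523.748779296875, -27.667694091796875), (201.03518676757812, 203.97923278808594), 81.37763214111328)
handle [ 0.44899968 -0.26917557] [-0.95867672  0.28449772] 0.09807948030722596 mid [ 0.45112056 -0.26980497]
lens [ 0.53481797 -0.2946205   0.02      ] (424.2240295410156, 229.76260375976562) 16.964365005493164
top 66 283 291 156 172 286.74242424242425 163.46969696969697
scene 72 274 292 254 263 281.27777777777777 258.625
```

View pics/z.png

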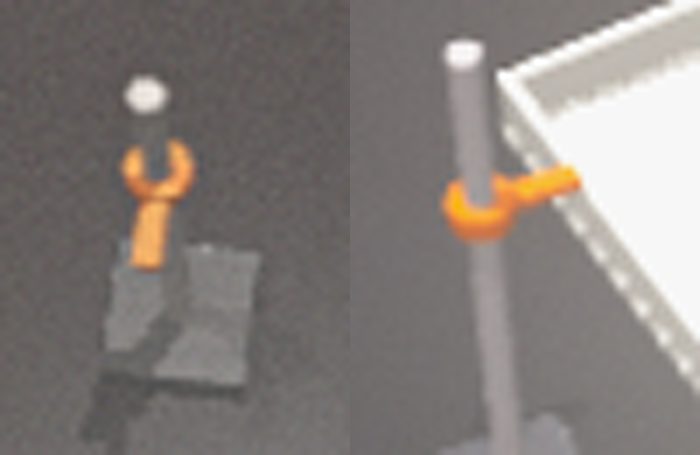

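```bash
cat >> h.py <<'E'
from scipy.spatial.transform import Rotation as Ro
CUPYAW=np.radians(16.7)
def down(yaw_y,back=0):
    "tool down, tool y at world angle yaw_y"
    y=np.array([np.cos(yaw_y),np.sin(yaw_y),0]);z=np.array([0,0,-1.]);return Ro.from_matrix(np.c_[np.cross(y,z),y,z])
def plan(p1,R1,N,p0=None,R0=None):
    o=robot.get_obs();p0=o["position"] if p0 is None else np.array(p0);R0=Ro.from_quat(o["tool_rot"]) if R0 is None else R0
    rv=(R0.inv()*R1).as_rotvec();d=(np.array(p1)-p0)/N;w=np.degrees(rv)/N/4
    for i in range(N):
        R=R0*Ro.from_rotvec(rv*i/N);print(np.round(np.r_[R.inv().apply(d)/.04,w],2).tolist())
    print("--")
E
python3 - <<'E'
from h import *
P,e=tri((285.9,148.6),(276.4,237.4));print("rodtop",P,e)
for n,u,dz in(("top",(287.6,159.3),.004),("scene",(278.3,259.7),0)):
    o,d=ray(n,*u);s=((P-o)[:2]@d[:2])/(d[:2]@d[:2]);print(n,"h",(o+s*d)[2]-dz)
print("by expected-row", [(round(z,3),px("scene",[P[0],P[1],z]).round(1)) for z in(.13,.14,.15,.16)])
print("bottle",pl("top",193,185,.06))
ear=np.array([.4834,.2421])+.076*np.array([np.cos(CUPYAW),np.sin(CUPYAW)]);print(ear)
plan([*ear,.12],down(CUPYAW+np.pi/2),12)
E
```

```text
rodtop [ 0.70287174 -0.00103689  0.19996551] 0.0024023361097129468
top h 0.13826254419169293
scene h 0.13599755853993245
by expected-row [(0.13, array([278.5, 261.7])), (0.14, array([278.2, 258.3])), (0.15, array([277.8, 254.9])), (0.16, array([277.4, 251.5]))]
bottle [0.70285031 0.22240676 0.06      ]
[0.55619451 0.2639394 ]
[-0.82, -0.31, 0.23, -0.0, -0.0, -0.87]
[-0.8, -0.36, 0.23, -0.0, -0.0, -0.87]
[-0.77, -0.41, 0.24, -0.0, -0.0, -0.87]
[-0.75, -0.45, 0.24, -0.0, -0.0, -0.87]
[-0.72, -0.5, 0.24, -0.0, -0.0, -0.87]
[-0.69, -0.54, 0.24, -0.0, -0.0, -0.87]
[-0.65, -0.58, 0.23, -0.0, -0.0, -0.87]
[-0.62, -0.62, 0.23, -0.0, -0.0, -0.87]
[-0.58, -0.66, 0.23, -0.0, -0.0, -0.87]
[-0.54, -0.69, 0.23, -0.0, -0.0, -0.87]
[-0.49, -0.72, 0.23, -0.0, -0.0, -0.87]
[-0.45, -0.75, 0.23, -0.0, -0.0, -0.87]
--
```

The pointer height comes out at about 0.137–0.138 m from both views, and the rod top at 0.200 against the known 0.202. Next I move above the ear.

Emit:
jog_arm(
  motion=[-0.82,-0.31,0.23,0,0,-0.87,-1,-0.8,-0.36,0.23,0,0,-0.87,-1,-0.77,-0.41,0.24,0,0,-0.87,-1,-0.75,-0.45,0.24,0,0,-0.87,-1,-0.72,-0.5,0.24,0,0,-0.87,-1,-0.69,-0.54,0.24,0,0,-0.87,-1,-0.65,-0.58,0.23,0,0,-0.87,-1,-0.62,-0.62,0.23,0,0,-0.87,-1,-0.58,-0.66,0.23,0,0,-0.87,-1,-0.54,-0.69,0.23,0,0,-0.87,-1,-0.49,-0.72,0.23,0,0,-0.87,-1,-0.45,-0.75,0.23,0,0,-0.87,-1],
  grip_force=50,
)

```text
time: 1.6
position: [0.5579, 0.2637, 0.1208]
tool_rot: [-0.146, 0.989, -0.0, -0.0]
ft_force: [0.8, 0.4, -0.4]
grip_width: 0.0872
grip_force: 0.0
```

```bash
python3 - <<'E'
from h import *
o=robot.get_obs();print(o["q"],o["position"],o["time"])
plan([.5562,.2639,.022],down(CUPYAW+np.pi/2),1)
# fit plane chain hints
E
```

```text
[ 2.60573921e-01  6.57997309e-01  1.54769748e+00  5.34553483e-05
  9.36812088e-01 -1.60328190e+00] [0.55791839 0.26365237 0.12079346] 1.6
[0.04, 0.02, 2.47, 0.0, -0.01, 0.02]
--
```

Emit:
jog_arm(
  motion=[0.04,0.02,0.8,0,0,0.02,-1,0,0,0.85,0,0,0,-1,0,0,0.8,0,0,0,-1,0,0,0,0,0,0,1,0,0,0,0,0,0,1,0,0,0,0,0,0,1,0,0,0,0,0,0,1,0,0,0,0,0,0,1,0,0,-0.5,0,0,0,1,0,0,-1,0,0,0,1,0,0,-1,0,0,0,1],
  grip_force=50,
)

```text
time: 2.98
position: [0.5558, 0.2649, 0.1257]
tool_rot: [-0.144, 0.99, 0.0, 0.0]
ft_force: [-0.0, 0.7, -1.0]
grip_width: 0.0147
grip_force: 0.0
```

```bash
python3 - <<'E'
from h import *
o=robot.get_obs();print(o["q"],o["position"],o["time"],o["moment"],o["ft_force"])
S=robot.camera("scene");T=robot.camera("top");cv2.imwrite("pics/g.png",np.hstack([S[150:430,250:570],T[120:400,90:410]]))
E
```

```text
[ 2.63552059e-01  6.49127007e-01  1.54941147e+00  1.44827750e-06
  9.42419190e-01 -1.59690580e+00] [0.55581016 0.26494365 0.12574553] 2.975 [ 0.08515585  0.01810317 -0.04576755] [-0.02568967  0.71575827 -0.95379753]
```

View pics/g.png

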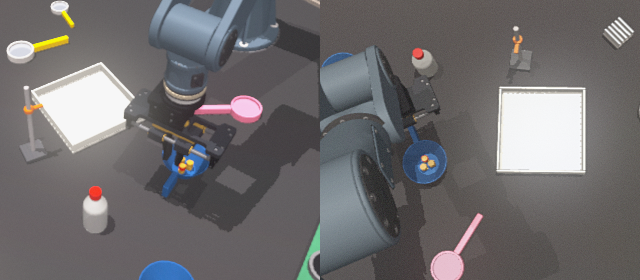

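The fingers were still closing when I lifted, so the cup stayed behind. I'll re-measure it and grasp again.

```bash
python3 - <<'E'
from h import *
T=robot.camera("top")
m=mask(T,(95,80,40),(125,255,255),(170,235,225,310))
k=max(cv2.findContours(m,0,1)[0],key=cv2.contourArea)[:,0]
K=np.array([pl("top",*q,.042)[:2] for q in k]);c=np.array([.483,.242])
for _ in range(20):
    s=K[np.abs(np.linalg.norm(K-c,axis=1)-.05)<.008]
    x=np.linalg.lstsq(np.c_[2*s,np.ones(len(s))],(s**2).sum(1),rcond=None)[0];c=x[:2]
P=pts("top",m,.044);e=P[np.linalg.norm(P-c,axis=1)>.06];d=e.mean(0)-c;a=np.arctan2(d[1],d[0])
print(c,len(s),len(e),np.degrees(a),robot.get_obs()["grip_width"])
ear=c+.076*np.array([np.cos(a),np.sin(a)]);plan([*ear,.022],down(a+np.pi/2),3)
E
```

```text
[0.48349974 0.2421598 ] 127 76 16.126406753967213 0.00429836679671064
[0.02, -0.01, 0.88, -0.0, 0.04, 0.04]
[0.02, -0.02, 0.88, -0.0, 0.04, 0.04]
[0.02, -0.02, 0.88, -0.0, 0.04, 0.04]
--
```

Cup unmoved. I'll reopen partway, descend and close with enough waiting.

Emit:
jog_arm(
  motion=[0,0,0,0,0,0,0,0,0,0,0,0,0,0,0,0,0,0,0,0,0,0.02,-0.01,0,0,0.1,0.1,0,0.04,-0.04,0.88,0,0,0,0,0,0,0.88,0,0,0,0,0,0,0.88,0,0,0,0,0,0,0,0,0,0,1,0,0,0,0,0,0,1,0,0,0,0,0,0,1,0,0,0,0,0,0,1,0,0,0,0,0,0,1],
  grip_force=50,
)

```text
time: 4.62
position: [0.5542, 0.2625, 0.0192]
tool_rot: [-0.141, 0.99, -0.0, -0.002]
ft_force: [0.5, 0.2, 3.5]
grip_width: 0.0116
grip_force: 50.0
```

Emit:
jog_arm(
  motion=[0,0,0,0,0,0,1,0,0,-0.4,0,0,0,1,0,0,-0.4,0,0,0,1],
)

```text
time: 5.0
position: [0.5528, 0.2619, 0.0503]
tool_rot: [-0.141, 0.99, -0.001, -0.004]
ft_force: [-0.5, -0.4, -2.3]
grip_width: 0.0116
grip_force: 50.0
```

```bash
python3 - <<'E'
from h import *
o=robot.get_obs();print(o["q"],o["position"],o["time"],o["moment"],o["ft_force"],o["grip_force"],o["grip_width"])
E
```

```text
[ 2.60163923e-01  7.59210169e-01  1.58838431e+00 -4.67627886e-04
  8.02719095e-01 -1.59313055e+00] [0.55277124 0.26190907 0.05031932] 5.0 [ 0.0488055  -0.1650074   0.00278718] [-0.48832701 -0.44946461 -2.26245111] 49.99188671819866 0.011600074824891896
```

```bash
python3 - <<'E'
from h import *
o=robot.get_obs();p=o["position"];R=Ro.from_quat(o["tool_rot"])
R1=R*Ro.from_rotvec([-np.radians(32),0,0])
plan([.57,.20,.21],R1,8)
E
```

```text
[0.01, -0.2, -0.5, -1.0, -0.0, -0.0]
[0.01, -0.17, -0.51, -1.0, -0.0, -0.0]
[0.01, -0.13, -0.52, -1.0, -0.0, -0.0]
[0.01, -0.09, -0.53, -1.0, -0.0, -0.0]
[0.01, -0.06, -0.53, -1.0, -0.0, -0.0]
[0.01, -0.02, -0.54, -1.0, -0.0, -0.0]
[0.01, 0.02, -0.54, -1.0, -0.0, -0.0]
[0.01, 0.06, -0.53, -1.0, -0.0, -0.0]
--
```

Emit:
jog_arm(
  motion=[0.01,-0.2,-0.5,-1,0,0,1,0.01,-0.17,-0.51,-1,0,0,1,0.01,-0.13,-0.52,-1,0,0,1,0.01,-0.09,-0.53,-1,0,0,1,0.01,-0.06,-0.53,-1,0,0,1,0.01,-0.02,-0.54,-1,0,0,1,0.01,0.02,-0.54,-1,0,0,1,0.01,0.06,-0.53,-1,0,0,1],
)

```text
time: 6.0
position: [0.5692, 0.1992, 0.2107]
tool_rot: [-0.135, 0.952, 0.273, -0.042]
ft_force: [0.0, 0.5, -3.6]
grip_width: 0.0115
grip_force: 50.0
```

```bash
python3 - <<'E'
from h import *
o=robot.get_obs();print(o["q"],o["position"],o["time"],o["moment"],o["ft_force"],o["grip_force"],o["grip_width"])
R=Ro.from_quat(o["tool_rot"]).as_matrix();print(R.round(2))
E
```

```text
[-0.10057607  0.59643621  1.51853895  0.53313016  1.30312859 -2.17004365] [0.56921708 0.19917914 0.21071058] 6.0 [-0.49161383 -0.36387685 -0.0051078 ] [ 0.00666378  0.53512921 -3.5909815 ] 50.009370082989335 0.01145571172745342
[[-0.96 -0.23 -0.15]
 [-0.28  0.81  0.51]
 [ 0.01  0.53 -0.85]]
```

```bash
cat >> h.py <<'E'
from scipy.optimize import least_squares
D=[([0.954535576,.528412845,1.43378974,0,1.18138352,-.178475082],[0.26453641,0.56554628,0.23264015]),
([.260573921,.657997309,1.54769748,0,.936812088,-1.6032819],[0.55791839,0.26365237,0.12079346]),
([.260163923,.759210169,1.58838431,-.000467628,.802719095,-1.59313055],[0.55277124,0.26190907,0.05031932]),
([-.10057607,.59643621,1.51853895,.53313016,1.30312859,-2.17004365],[0.56921708,0.19917914,0.21071058]),
([.263552059,.649127007,1.54941147,0,.942419190,-1.5969058],[0.55581016,0.26494365,0.12574553])]
def fk(q,k):
    L1,L2,Lt,b,h,a=k;W=Ro.from_euler("ZYZYZ",[q[0],q[1]+q[2],q[3],q[4],q[5]+np.pi/2])
    s=q[1]+q[2];B=Ro.from_euler("z",q[0]).apply([a+L1*np.sin(q[1])+L2*np.sin(s),b,h+L1*np.cos(q[1])+L2*np.cos(s)])
    return B+W.apply([0,0,Lt]),W
def fit(extra=[]):
    f=lambda k:np.r_[np.concatenate([fk(q,k)[0]-p for q,p in D+extra]),1e-3*(k-k0)]
    k0=np.array([.45,.4,.25,.11,.35,0]);s=least_squares(f,k0);return s.x,np.abs(s.fun[:-6]).max()
LO=np.array([-3.08,-.75,.22,-1.43,0,-2.85]);HI=np.array([3.08,2.2,2.44,4.57,2.65,2.85])
def ik(p,R,q0,k):
    f=lambda q:np.r_[(fk(q,k)[0]-p)*5,(fk(q,k)[1].inv()*R).as_rotvec()]
    s=least_squares(f,np.clip(q0,LO+.03,HI-.03),bounds=(LO+.02,HI-.02));return s.x,np.linalg.norm(s.fun)
E
python3 - <<'E'
from h import *
k,e=fit();print(k.round(3),e)
o=robot.get_obs();print((fk(o["q"],k)[1].inv()*Ro.from_quat(o["tool_rot"])).magnitude())
# cup frame relative to tool: cup x=-tool x, y=tool y, z=-tool z
q0=o["q"]
M=Ro.from_matrix(np.diag([-1.,1,-1]))
for yaw in range(-60,75,15):
  for psi in(-40,-20,0,20):
    q=q0.copy();ok=0;tr=[]
    for th in range(40,106,13):
        ax=Ro.from_euler("z",psi,degrees=True).apply([1,0,0])   # tilt axis in cup frame
        Rc=Ro.from_euler("z",yaw,degrees=True)*Ro.from_rotvec(np.radians(th)*ax)
        ex=Rc.apply([-.076,0,.012]) # ear->mouth
        p=np.array([.52,.02,.19])-np.r_[ex[:2],0]
        q,er=ik(p+0,Rc*M,q,k);ok=max(ok,er)
    if ok<.01: print(yaw,psi,round(ok,4),q.round(2),"ear",p.round(2),"mouth z",round(p[2]+ex[2],3),"toolz",(Rc*M).apply([0,0,1]).round(2))
E
```

```text
Traceback (most recent call last):
  File "h.py", line 44, in fit
    k0=np.array([.45,.4,.25,.11,.35,0]);s=least_squares(f,k0);return s.x,np.abs(s.fun[:-6]).max()
                                          ~~~~~~~~~~~~~^^^^^^
  File "h.py", line 43, in <lambda>
    f=lambda k:np.r_[np.concatenate([fk(q,k)[0]-p for q,p in D+extra]),1e-3*(k-k0)]
                                     ~~^^^^^
  File "h.py", line 39, in fk
    L1,L2,Lt,b,h,a=k;W=Ro.from_euler("ZYZYZ",[q[0],q[1]+q[2],q[3],q[4],q[5]+np.pi/2])
                       ~~~~~~~~~~~~~^^^^^^^^^^^^^^^^^^^^^^^^^^^^^^^^^^^^^^^^^^^^^^^^^
  File "scipy/spatial/transform/_rotation.pyx", line 1413, in scipy.spatial.transform._rotation.Rotation.from_euler
ValueError: Expected axis specification to be a non-empty string of upto 3 characters, got ZYZYZ
```

```bash
sed -i 's/W=Ro.from_euler("ZYZYZ",\[q\[0\],q\[1\]+q\[2\],q\[3\],q\[4\],q\[5\]+np.pi\/2\])/W=Ro.from_euler("ZYZ",[q[0],q[1]+q[2],q[3]])*Ro.from_euler("YZ",[q[4],q[5]+np.pi\/2])/' h.py
cat > s.py <<'E'
from h import *
k,e=fit();print(k.round(3),e)
o=robot.get_obs();print((fk(o["q"],k)[1].inv()*Ro.from_quat(o["tool_rot"])).magnitude())
q0=o["q"]
M=Ro.from_matrix(np.diag([-1.,1,-1]))
for yaw in range(-60,75,15):
  for psi in(-40,-20,0,20):
    q=q0.copy();ok=0;tr=[]
    for th in range(40,106,13):
        ax=Ro.from_euler("z",psi,degrees=True).apply([1,0,0])   # tilt axis in cup frame
        Rc=Ro.from_euler("z",yaw,degrees=True)*Ro.from_rotvec(np.radians(th)*ax)
        ex=Rc.apply([-.076,0,.012]) # ear->mouth
        p=np.array([.52,.02,.19])-np.r_[ex[:2],0]
        q,er=ik(p+0,Rc*M,q,k);ok=max(ok,er)
    if ok<.01: print(yaw,psi,round(ok,4),q.round(2),"ear",p.round(2),"mouth z",round(p[2]+ex[2],3),"toolz",(Rc*M).apply([0,0,1]).round(2))
E
python3 s.py
```

```text
[0.4   0.397 0.297 0.111 0.336 0.044] 0.002025968368807196
3.7550252469650655e-16
-60 20 0.0 [-0.76  1.13  1.9   1.54  1.84 -2.67] ear [ 0.59 -0.01  0.19] mouth z 0.212 toolz [0.62 0.74 0.26]
-45 20 0.0 [-0.7   1.16  1.69  1.39  1.9  -2.5 ] ear [0.59 0.01 0.19] mouth z 0.212 toolz [0.41 0.88 0.26]
-30 20 0.0 [-0.63  1.22  1.47  1.27  2.   -2.35] ear [0.59 0.03 0.19] mouth z 0.212 toolz [0.17 0.95 0.26]
-15 0 0.0 [-0.66  1.21  1.53  1.31  1.97 -2.73] ear [0.6  0.01 0.19] mouth z 0.187 toolz [0.25 0.93 0.26]
-15 20 0.0 [-0.54  1.3   1.25  1.17  2.13 -2.23] ear [0.59 0.04 0.19] mouth z 0.212 toolz [-0.08  0.96  0.26]
0 0 0.0 [-0.58  1.28  1.3   1.21  2.09 -2.6 ] ear [0.6  0.03 0.19] mouth z 0.187 toolz [0.   0.97 0.26]
0 20 0.0 [-0.45  1.39  1.03  1.09  2.29 -2.13] ear [0.58 0.06 0.19] mouth z 0.212 toolz [-0.33  0.91  0.26]
15 0 0.0 [-0.49  1.37  1.07  1.13  2.24 -2.49] ear [0.59 0.05 0.19] mouth z 0.187 toolz [-0.25  0.93  0.26]
15 20 0.0 [-0.36  1.47  0.81  1.03  2.45 -2.06] ear [0.57 0.08 0.19] mouth z 0.212 toolz [-0.55  0.79  0.26]
30 0 0.0 [-0.39  1.46  0.84  1.07  2.41 -2.4 ] ear [0.58 0.07 0.19] mouth z 0.187 toolz [-0.48  0.84  0.26]
30 20 0.0 [-0.27  1.56  0.62  0.95  2.62 -2.03] ear [0.55 0.09 0.19] mouth z 0.212 toolz [-0.74  0.62  0.26]
45 0 0.0 [-0.3   1.56  0.62  1.02  2.58 -2.33] ear [0.57 0.08 0.19] mouth z 0.187 toolz [-0.68  0.68  0.26]
```

```bash
cat > s2.py <<'E'
from h import *
import sys
M=Ro.from_matrix(np.diag([-1.,1,-1]))
def pose(yaw,th,mx=.515,my=.025,z=.19):
    Rc=Ro.from_euler("z",yaw,degrees=True)*Ro.from_rotvec([np.radians(th),0,0])
    return np.array([mx,my,z])-np.r_[Rc.apply([-.076,0,.012])[:2],0],Rc*M
if __name__=="__main__":
    p,R=pose(0,77);plan(p,R,12);p2,R2=pose(0,97);plan(p2,R2,6,p,R)
E
python3 s2.py
```

```text
[0.05, -0.31, -0.14, -0.93, -0.29, 0.2]
[0.04, -0.3, -0.16, -0.93, -0.29, 0.2]
[0.04, -0.29, -0.18, -0.93, -0.29, 0.2]
[0.03, -0.28, -0.2, -0.93, -0.29, 0.2]
[0.02, -0.26, -0.22, -0.93, -0.29, 0.2]
[0.01, -0.25, -0.24, -0.93, -0.29, 0.2]
[0.0, -0.23, -0.25, -0.93, -0.29, 0.2]
[-0.0, -0.22, -0.27, -0.93, -0.29, 0.2]
[-0.01, -0.2, -0.28, -0.93, -0.29, 0.2]
[-0.02, -0.18, -0.29, -0.93, -0.29, 0.2]
[-0.03, -0.16, -0.3, -0.93, -0.29, 0.2]
[-0.04, -0.14, -0.31, -0.93, -0.29, 0.2]
--
[0.0, 0.0, 0.0, -0.83, 0.0, 0.0]
[0.0, 0.0, 0.0, -0.83, 0.0, 0.0]
[0.0, 0.0, 0.0, -0.83, 0.0, 0.0]
[0.0, 0.0, 0.0, -0.83, 0.0, 0.0]
[0.0, -0.0, 0.0, -0.83, 0.0, 0.0]
[0.0, -0.0, 0.0, -0.83, 0.0, 0.0]
--
```

Emit:
jog_arm(
  motion=[0.05,-0.31,-0.14,-0.93,-0.29,0.2,1,0.04,-0.3,-0.16,-0.93,-0.29,0.2,1,0.04,-0.29,-0.18,-0.93,-0.29,0.2,1,0.03,-0.28,-0.2,-0.93,-0.29,0.2,1,0.02,-0.26,-0.22,-0.93,-0.29,0.2,1,0.01,-0.25,-0.24,-0.93,-0.29,0.2,1,0,-0.23,-0.25,-0.93,-0.29,0.2,1,0,-0.22,-0.27,-0.93,-0.29,0.2,1,-0.01,-0.2,-0.28,-0.93,-0.29,0.2,1,-0.02,-0.18,-0.29,-0.93,-0.29,0.2,1,-0.03,-0.16,-0.3,-0.93,-0.29,0.2,1,-0.04,-0.14,-0.31,-0.93,-0.29,0.2,1],
)

```text
time: 7.5
position: [0.591, 0.0368, 0.1884]
tool_rot: [0.002, 0.783, 0.621, 0.001]
ft_force: [0.6, -0.1, -2.1]
grip_width: 0.0113
grip_force: 50.0
```

```bash
python3 - <<'E'
from h import *
from s2 import pose
o=robot.get_obs();print(o["q"].round(3),o["position"],o["ft_force"]);print(Ro.from_quat(o["tool_rot"]).as_matrix().round(2))
plan(*pose(0,97),6)
S=robot.camera("scene");T=robot.camera("top");cv2.imwrite("pics/t.png",np.hstack([S[80:400,200:560],T[120:440,180:540]]))
E
```

```text
[-0.575  0.921  1.527  0.98   1.732 -2.565] [0.59100131 0.03679791 0.18844141] [ 0.6452625  -0.05790514 -2.11866617]
[[-1.    0.    0.  ]
 [ 0.01  0.23  0.97]
 [ 0.    0.97 -0.23]]
[0.0, 0.01, -0.0, -0.84, 0.01, -0.0]
[0.0, 0.01, -0.0, -0.84, 0.01, -0.0]
[0.0, 0.01, -0.0, -0.84, 0.01, -0.0]
[0.0, 0.01, 0.0, -0.84, 0.01, -0.0]
[0.0, 0.01, 0.0, -0.84, 0.01, -0.0]
[0.0, 0.01, 0.0, -0.84, 0.01, -0.0]
--
```

View pics/t.png

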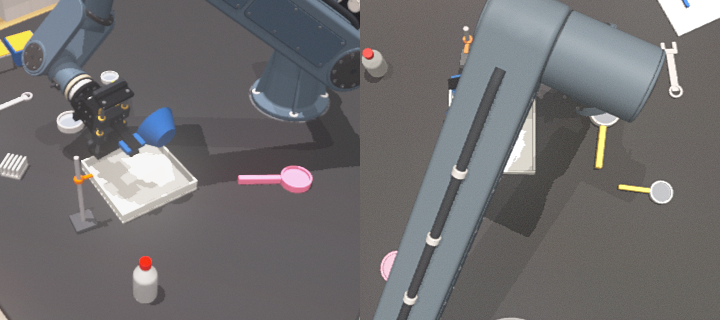

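The cup is tipped over the tray's middle and clear of the gauge. I keep tipping.

Emit:
jog_arm(
  motion=[0,0,0,-0.84,0,0,1,0,0,0,-0.84,0,0,1,0,0,0,-0.84,0,0,1,0,0,0,-0.84,0,0,1,0,0,0,-0.84,0,0,1,0,0,0,-0.84,0,0,1,0,0,0,-0.8,0,0,1,0,0,0,-0.8,0,0,1,0,0,0,-0.8,0,0,1,0,0,0,0,0,0,1,0,0,0,0,0,0,1,0,0,0,0,0,0,1],
)

```text
time: 9.1
position: [0.5909, 0.0377, 0.189]
tool_rot: [0.002, 0.598, 0.802, 0.002]
ft_force: [-0.4, -0.4, -2.2]
grip_width: 0.0114
grip_force: 50.0
```

```bash
python3 - <<'E'
from h import *
o=robot.get_obs();print(o["q"].round(3),o["position"],o["ft_force"],o["grip_width"],o["moment"]);print(Ro.from_quat(o["tool_rot"]).as_matrix().round(2))
S=robot.camera("scene");cv2.imwrite("pics/t2.png",cv2.resize(S[170:310,260:420],None,fx=4,fy=4,interpolation=2))
E
```

```text
[-0.568  1.17   1.473  1.202  2.089 -2.657] [0.59093945 0.03769827 0.18897911] [-0.37475302 -0.38273729 -2.20823796] 0.011377169965362009 [-0.90503656 -0.08664674  0.01405525]
[[-1.   -0.    0.  ]
 [ 0.   -0.28  0.96]
 [ 0.    0.96  0.28]]
```

View pics/t2.png

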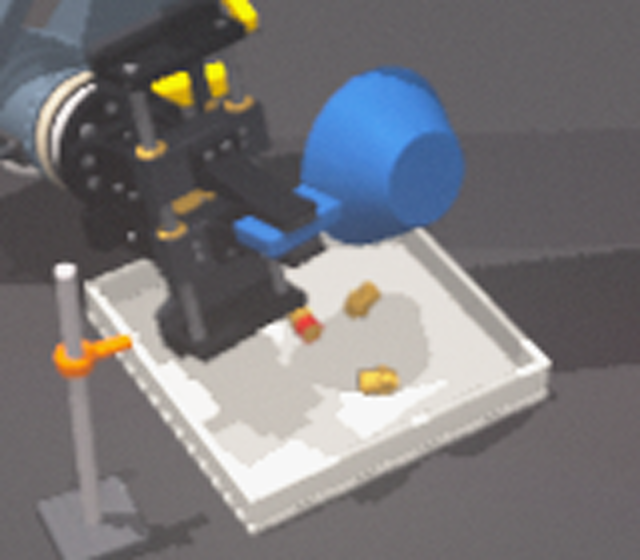

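All three adapters lie in the tray, with the red-banded one at about crop (306,324). Next I right the cup and carry it back to its starting spot.

```bash
python3 - <<'E'
from h import *
from s2 import M
def RR(yaw,th): return Ro.from_euler("z",yaw,degrees=True)*Ro.from_rotvec([np.radians(th),0,0])*M
A=[.582,.11,.22],RR(5,60);B=[.56,.26,.15],RR(16,13);C=[.555,.263,.06],RR(16,0)
plan(*A,12);plan(*B,12,*A);plan(*C,4,*B)
E
```

```text
[0.02, 0.02, 0.16, 0.97, 0.11, -0.01]
[0.02, 0.03, 0.16, 0.97, 0.11, -0.01]
[0.02, 0.04, 0.16, 0.97, 0.11, -0.01]
[0.02, 0.05, 0.16, 0.97, 0.11, -0.01]
[0.01, 0.06, 0.15, 0.97, 0.11, -0.01]
[0.01, 0.07, 0.15, 0.97, 0.11, -0.01]
[0.01, 0.08, 0.14, 0.97, 0.11, -0.01]
[0.01, 0.09, 0.14, 0.97, 0.11, -0.01]
[0.01, 0.1, 0.13, 0.97, 0.11, -0.01]
[0.01, 0.11, 0.12, 0.97, 0.11, -0.01]
[0.01, 0.12, 0.12, 0.97, 0.11, -0.01]
[0.01, 0.13, 0.11, 0.97, 0.11, -0.01]
--
[0.02, 0.03, 0.35, 0.98, 0.14, -0.19]
[0.01, 0.06, 0.34, 0.98, 0.14, -0.19]
[0.01, 0.08, 0.34, 0.98, 0.14, -0.19]
[0.01, 0.1, 0.33, 0.98, 0.14, -0.19]
[0.0, 0.12, 0.33, 0.98, 0.14, -0.19]
[-0.0, 0.15, 0.32, 0.98, 0.14, -0.19]
[-0.01, 0.17, 0.31, 0.98, 0.14, -0.19]
[-0.01, 0.19, 0.29, 0.98, 0.14, -0.19]
[-0.02, 0.21, 0.28, 0.98, 0.14, -0.19]
[-0.03, 0.22, 0.26, 0.98, 0.14, -0.19]
[-0.03, 0.24, 0.25, 0.98, 0.14, -0.19]
[-0.04, 0.26, 0.23, 0.98, 0.14, -0.19]
--
[0.02, -0.1, 0.55, 0.81, 0.0, 0.0]
[0.02, -0.07, 0.56, 0.81, 0.0, 0.0]
[0.02, -0.04, 0.56, 0.81, 0.0, 0.0]
[0.02, -0.01, 0.56, 0.81, 0.0, 0.0]
--
```

Emit:
jog_arm(
  motion=[0.02,0.02,0.16,0.97,0.11,-0.01,1,0.02,0.03,0.16,0.97,0.11,-0.01,1,0.02,0.04,0.16,0.97,0.11,-0.01,1,0.02,0.05,0.16,0.97,0.11,-0.01,1,0.01,0.06,0.15,0.97,0.11,-0.01,1,0.01,0.07,0.15,0.97,0.11,-0.01,1,0.01,0.08,0.14,0.97,0.11,-0.01,1,0.01,0.09,0.14,0.97,0.11,-0.01,1,0.01,0.1,0.13,0.97,0.11,-0.01,1,0.01,0.11,0.12,0.97,0.11,-0.01,1,0.01,0.12,0.12,0.97,0.11,-0.01,1,0.01,0.13,0.11,0.97,0.11,-0.01,1],
)

```text
time: 10.65
position: [0.5813, 0.1102, 0.2197]
tool_rot: [-0.036, 0.866, 0.499, -0.023]
ft_force: [-0.1, -0.4, -2.1]
grip_width: 0.012
grip_force: 50.0
```

Emit:
jog_arm(
  motion=[0.02,0.03,0.35,0.98,0.14,-0.19,1,0.01,0.06,0.34,0.98,0.14,-0.19,1,0.01,0.08,0.34,0.98,0.14,-0.19,1,0.01,0.1,0.33,0.98,0.14,-0.19,1,0,0.12,0.33,0.98,0.14,-0.19,1,0,0.15,0.32,0.98,0.14,-0.19,1,-0.01,0.17,0.31,0.98,0.14,-0.19,1,-0.01,0.19,0.29,0.98,0.14,-0.19,1,-0.02,0.21,0.28,0.98,0.14,-0.19,1,-0.03,0.22,0.26,0.98,0.14,-0.19,1,-0.03,0.24,0.25,0.98,0.14,-0.19,1,-0.04,0.26,0.23,0.98,0.14,-0.19,1],
)

```text
time: 12.15
position: [0.5586, 0.261, 0.1495]
tool_rot: [-0.137, 0.984, 0.11, -0.018]
ft_force: [-0.1, -0.1, -2.6]
grip_width: 0.0114
grip_force: 50.0
```

```bash
python3 - <<'E'
from h import *
from s2 import M
def RR(yaw,th): return Ro.from_euler("z",yaw,degrees=True)*Ro.from_rotvec([np.radians(th),0,0])*M
o=robot.get_obs();print(o["q"].round(3),o["position"],o["grip_width"])
plan([.555,.263,.06],RR(16,0),4)
E
```

```text
[ 0.148  0.622  1.55   0.26   1.02  -1.842] [0.55861377 0.26097625 0.14951574] 0.011423915991321452
[0.02, -0.11, 0.55, 0.8, -0.02, -0.01]
[0.02, -0.08, 0.55, 0.8, -0.02, -0.01]
[0.02, -0.04, 0.56, 0.8, -0.02, -0.01]
[0.02, -0.01, 0.56, 0.8, -0.02, -0.01]
--
```

Emit:
jog_arm(
  motion=[0.02,-0.11,0.55,0.8,-0.02,-0.01,1,0.02,-0.08,0.55,0.8,-0.02,-0.01,1,0.02,-0.04,0.56,0.8,-0.02,-0.01,1,0.02,-0.01,0.56,0.8,-0.02,-0.01,1,0,0,0.5,0,0,0,1,0,0,0.3,0,0,0,1,0,0,0.15,0,0,0,1,0,0,0,0,0,0,1],
)

```text
time: 13.15
position: [0.5558, 0.2624, 0.0217]
tool_rot: [-0.139, 0.99, 0.001, 0.001]
ft_force: [-0.0, -0.1, -2.1]
grip_width: 0.0118
grip_force: 50.0
```

```bash
python3 - <<'E'
from h import *
o=robot.get_obs();print(o["position"],o["ft_force"],o["moment"]);print(Ro.from_quat(o["tool_rot"]).as_matrix().round(3))
E
```

```text
[0.55580898 0.26238886 0.02173118] [-0.04476513 -0.0766462  -2.09021064] [ 0.08457747 -0.02269952  0.02922724]
[[-0.961 -0.275  0.001]
 [-0.275  0.961  0.003]
 [-0.001  0.002 -1.   ]]
```

Emit:
jog_arm(
  motion=[0,0,0.06,0,0,0,1,0,0,0,0,0,0,1],
)

```text
time: 13.4
position: [0.5564, 0.2629, 0.0202]
tool_rot: [-0.139, 0.99, 0.001, 0.002]
ft_force: [0.1, -0.4, -1.0]
grip_width: 0.0115
grip_force: 50.0
```

Emit:
jog_arm(
  motion=[0,0,0.03,0,0,0,1,0,0,0,0,0,0,1],
)

```text
time: 13.65
position: [0.5565, 0.263, 0.0194]
tool_rot: [-0.139, 0.99, 0.001, 0.002]
ft_force: [1.6, -0.2, 4.4]
grip_width: 0.0112
grip_force: 50.0
```

Contact is made. Open, back out, and rise.

Emit:
jog_arm(
  motion=[0,0,0,0,0,0,0,0,0,0,0,0,0,0,0,0,0,0,0,0,0,0,0,0,0,0,0,0,0,0,0,0,0,0,0,0,0,0,0,0,0,0,0,-0.5,0,0,0,0,0,0,-1,0,0,0,0,0,0,-1,0,0,0,0,0,0,-1,0,0,0,0,0,0,-1,0,0,0,0],
)

```text
invalid input
```

```bash
python3 - <<'E'
from h import *
o=robot.get_obs();p=o["position"];print(p,o["grip_width"],o["q"].round(2))
k,_=fit()
m=np.array([.4511,-.2698]);l=np.array([.5348,-.2946]);w=(l-m)/np.linalg.norm(l-m);a=np.arctan2(w[1],w[0]);g=l-.085*w;print("grip",g,m,np.degrees(a))
# compare both half turns by q6
for s in(1,-1):
    R=down(a+s*np.pi/2);print(s,ik([*g,.1],R,o["q"],k)[0].round(2))
R=down(a+np.pi/2)
plan([*g,.13],R,16)
T=robot.camera("top");S=robot.camera("scene")
cv2.imwrite("pics/c.png",np.hstack([cv2.resize(T[200:310,170:370],None,fx=2,fy=2),cv2.resize(S[220:360,260:460],None,fx=2,fy=2)[:220]]))
E
```

```text
[0.55653123 0.26302331 0.01940476] 0.011215823958522567 [ 0.26  0.81  1.6   0.    0.73 -1.59]
grip [ 0.45330216 -0.27045249] [ 0.4511 -0.2698] -16.504361381755004
1 [-0.75  0.52  1.86 -0.    0.76 -2.03]
-1 [-0.46  0.5   2.2  -1.41  0.34 -2.83]
[0.38, -0.76, -0.18, 0.0, 0.0, 0.51]
[0.36, -0.77, -0.18, 0.0, 0.0, 0.51]
[0.33, -0.78, -0.18, 0.0, 0.0, 0.51]
[0.3, -0.79, -0.18, 0.0, 0.0, 0.51]
[0.27, -0.8, -0.17, 0.0, 0.0, 0.51]
[0.25, -0.81, -0.17, 0.0, 0.0, 0.51]
[0.22, -0.82, -0.17, 0.0, 0.0, 0.51]
[0.19, -0.83, -0.17, 0.0, 0.0, 0.51]
[0.16, -0.83, -0.17, 0.0, 0.0, 0.51]
[0.13, -0.84, -0.17, 0.0, 0.0, 0.51]
[0.1, -0.84, -0.17, 0.0, 0.0, 0.51]
[0.07, -0.85, -0.17, 0.0, 0.0, 0.51]
[0.04, -0.85, -0.17, 0.0, 0.0, 0.51]
[0.01, -0.85, -0.17, 0.0, 0.0, 0.51]
[-0.02, -0.85, -0.17, 0.0, 0.0, 0.51]
[-0.05, -0.85, -0.17, 0.0, 0.0, 0.51]
--
```

View pics/c.png

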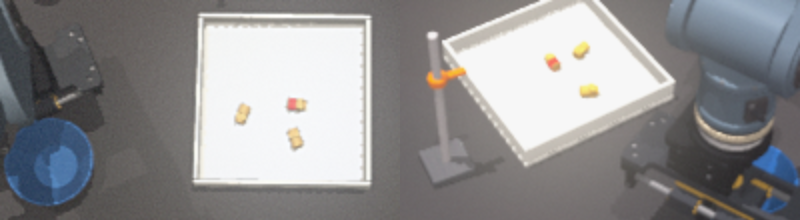

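The tray holds all three adapters, with the red one at top-image pixel (318,252). The release call was malformed, so I repeat it.

Emit:
jog_arm(
  motion=[0,0,0,0,0,0,0,0,0,0,0,0,0,0,0,0,0,0,0,0,0,0,0,0,0,0,0,0,0,0,-0.4,0,0,0,0,0,0,-1,0,0,0,0,0,0,-1,0,0,0,0,0,0,-1,0,0,0,0,0,0,0,0,0,0,0],
)

```text
time: 14.88
position: [0.5581, 0.2634, 0.1592]
tool_rot: [-0.139, 0.99, 0.002, 0.006]
ft_force: [-0.1, -0.1, 0.1]
grip_width: 0.0434
grip_force: 0.0
```

```bash
python3 - <<'E'
from h import *
o=robot.get_obs();p=o["position"];print(p,o["grip_width"])
T=robot.camera("top")
r=mask(T,(0,110,80),(6,255,255),(262,205,360,298))|mask(T,(172,110,80),(180,255,255),(262,205,360,298));v,u=np.nonzero(r)
b=mask(T,(0,60,60),(30,255,255),(262,205,360,298))
for c in cv2.findContours(b,0,2)[0]:
    if cv2.contourArea(c)>8: M=cv2.moments(c);q=(M["m10"]/M["m00"],M["m01"]/M["m00"]);print(q,cv2.contourArea(c),pl("top",*q,.0115))
print("red",len(u),u.mean(),v.mean(),pl("top",u.mean(),v.mean(),.0115))
m=mask(T,(95,80,40),(125,255,255),(165,235,225,310))
k=max(cv2.findContours(m,0,1)[0],key=cv2.contourArea)[:,0]
K=np.array([pl("top",*q,.042)[:2] for q in k]);c=np.array([.483,.242])
for _ in range(20):
    s=K[np.abs(np.linalg.norm(K-c,axis=1)-.05)<.008]
    x=np.linalg.lstsq(np.c_[2*s,np.ones(len(s))],(s**2).sum(1),rcond=None)[0];c=x[:2]
print("cup",c,len(s),np.sqrt(x[2]+c@c))
R=down(np.radians(-16.5)+np.pi/2)
plan([.4528,-.2703,.12],R,16)
E
```

```text
[0.55812548 0.26337301 0.15918745] 0.04343419163920747
(317.15458937198065, 268.51690821256034) 34.5 [ 0.47944614 -0.0354174   0.0115    ]
(290.8636363636364, 256.3636363636364) 33.0 [0.51607366 0.02118258 0.0115    ]
(317.7238095238095, 251.72857142857143) 35.0 [ 0.5184967  -0.04204899  0.0115    ]
red 12 315.75 251.58333333333334 [ 0.51946173 -0.03754918  0.0115    ]
cup [0.48571822 0.24265456] 124 0.049307861646845905
[0.39, -0.76, 0.05, 0.0, 0.01, 0.51]
[0.36, -0.77, 0.05, 0.0, 0.01, 0.51]
[0.33, -0.78, 0.05, 0.0, 0.01, 0.51]
[0.3, -0.79, 0.05, 0.0, 0.01, 0.51]
[0.28, -0.8, 0.05, 0.0, 0.01, 0.51]
[0.25, -0.81, 0.06, 0.0, 0.01, 0.51]
[0.22, -0.82, 0.06, 0.0, 0.01, 0.51]
[0.19, -0.83, 0.06, 0.0, 0.01, 0.51]
[0.16, -0.83, 0.06, 0.0, 0.01, 0.51]
[0.13, -0.84, 0.06, 0.0, 0.01, 0.51]
[0.1, -0.84, 0.06, 0.0, 0.01, 0.51]
[0.07, -0.85, 0.06, 0.0, 0.01, 0.51]
[0.04, -0.85, 0.06, 0.0, 0.01, 0.51]
[0.01, -0.85, 0.06, 0.0, 0.01, 0.51]
[-0.02, -0.85, 0.06, 0.0, 0.01, 0.51]
[-0.05, -0.85, 0.06, 0.0, 0.01, 0.51]
--
```

Emit:
jog_arm(
  motion=[0.39,-0.76,0.05,0,0.01,0.51,-0.2,0.36,-0.77,0.05,0,0.01,0.51,-0.2,0.33,-0.78,0.05,0,0.01,0.51,-0.2,0.3,-0.79,0.05,0,0.01,0.51,-0.2,0.28,-0.8,0.05,0,0.01,0.51,-0.2,0.25,-0.81,0.06,0,0.01,0.51,-0.2,0.22,-0.82,0.06,0,0.01,0.51,-0.2,0.19,-0.83,0.06,0,0.01,0.51,-0.2,0.16,-0.83,0.06,0,0.01,0.51,-0.2,0.13,-0.84,0.06,0,0.01,0.51,-0.2,0.1,-0.84,0.06,0,0.01,0.51,-0.2,0.07,-0.85,0.06,0,0.01,0.51,-0.2],
)

```text
time: 16.42
position: [0.4752, -0.1377, 0.1259]
tool_rot: [0.074, 0.997, 0.001, -0.005]
ft_force: [1.1, -0.3, 0.2]
grip_width: 0.0527
grip_force: 0.0
```

Emit:
jog_arm(
  motion=[0.04,-0.85,0.06,0,0.01,0.51,-0.2,0.01,-0.85,0.06,0,0.01,0.51,-0.2,-0.02,-0.85,0.06,0,0.01,0.51,-0.2,-0.05,-0.85,0.06,0,0.01,0.51,-0.2,0,0,0,0,0,0,-0.2,0,0,0,0,0,0,-0.2],
)

```text
time: 17.18
position: [0.4491, -0.2695, 0.1165]
tool_rot: [0.145, 0.989, 0.002, -0.006]
ft_force: [-0.1, -0.1, -0.7]
grip_width: 0.0524
grip_force: 0.0
```

```bash
python3 - <<'E'
from h import *
o=robot.get_obs();print(o["position"],o["grip_width"],o["q"].round(2))
S=robot.camera("scene");T=robot.camera("top")
# lens & handle seen from scene: check loupe position
y=mask(S,(22,120,80),(35,255,255),(275,175,330,215));P=pts("scene",y,.015);mu=P.mean(0);w=np.linalg.svd(P-mu,full_matrices=False)[2][0];t=(P-mu)@w
print("handle scene",mu+w*(t.max()+t.min())/2,w,np.ptp(t))
r=mask(S,(0,60,60),(32,255,255),(290,225,390,290))
for c in cv2.findContours(r,0,2)[0]:
    if cv2.contourArea(c)>8: m=cv2.moments(c);print("adapter scene",pl("scene",m["m10"]/m["m00"],m["m01"]/m["m00"],.0115))
plan([.4528,-.2703,.012],down(np.radians(-16.5)+np.pi/2),3)
E
```

```text
[ 0.44907296 -0.26946759  0.11648001] 0.05242068650522587 [-0.75  0.57  1.78 -0.01  0.8  -2.03]
handle scene [ 0.43295082 -0.26509141] [ 0.99415433 -0.10796839] 0.14330955503664444
adapter scene [0.51503073 0.02300138 0.0115    ]
adapter scene [ 0.51814937 -0.04015626  0.0115    ]
adapter scene [ 0.4782151 -0.0339065  0.0115   ]
[-0.04, -0.0, 0.87, 0.0, -0.06, -0.01]
[-0.04, -0.0, 0.87, 0.0, -0.06, -0.01]
[-0.03, -0.0, 0.87, 0.0, -0.06, -0.01]
--
```

```bash
python3 - <<'E'
from h import *
plan([.4643,-.2737,.0135],down(np.radians(-16.5)+np.pi/2),4)
E
```

```text
[-0.1, -0.0, 0.64, 0.0, -0.04, -0.0]
[-0.1, -0.0, 0.64, 0.0, -0.04, -0.0]
[-0.1, -0.0, 0.65, 0.0, -0.04, -0.0]
[-0.1, -0.0, 0.65, 0.0, -0.04, -0.0]
--
```

Emit:
jog_arm(
  motion=[-0.1,0,0.64,0,-0.04,0,-0.2,-0.1,0,0.64,0,-0.04,0,-0.2,-0.1,0,0.64,0,-0.04,0,-0.2,-0.1,0,0.55,0,-0.04,0,-0.2,0,0,0,0,0,0,-0.2,0,0,0,0,0,0,-0.2],
  grip_force=60,
)

```text
time: 18.02
position: [0.4649, -0.2745, 0.0188]
tool_rot: [0.144, 0.99, -0.0, 0.001]
ft_force: [0.2, 0.4, 0.0]
grip_width: 0.0522
grip_force: 0.0
```

```bash
python3 - <<'E'
from h import *
o=robot.get_obs();print(o["ft_force"])
plan([.4643,-.2737,.0135],down(np.radians(-16.5)+np.pi/2),1)
E
```

```text
[0.20475903 0.41909886 0.01105442]
[0.02, 0.01, 0.13, -0.01, 0.02, -0.02]
--
```

Emit:
jog_arm(
  motion=[0.02,0.01,0.13,0,0.02,0,-0.2,0,0,0,0,0,0,1,0,0,0,0,0,0,1,0,0,0,0,0,0,1,0,0,0,0,0,0,1,0,0,0,0,0,0,1,0,0,0,0,0,0,1,0,0,0,0,0,0,1],
  grip_force=60,
)

```text
time: 19.02
position: [0.464, -0.2745, 0.0131]
tool_rot: [0.145, 0.989, -0.0, -0.0]
ft_force: [-0.6, -0.5, 0.9]
grip_width: 0.0137
grip_force: 60.0
```

Emit:
jog_arm(
  motion=[0,0,-0.4,0,0,0,1,0,0,-0.8,0,0,0,1,0,0,-0.8,0,0,0,1,0,0,-0.8,0,0,0,1,0,0,0,0,0,0,1,0,0,0,0,0,0,1],
)

```text
time: 19.77
position: [0.4636, -0.274, 0.1249]
tool_rot: [0.145, 0.989, 0.0, -0.001]
ft_force: [-0.3, 0.3, -1.1]
grip_width: 0.0136
grip_force: 60.0
```

```bash
python3 - <<'E'
from h import *
o=robot.get_obs();print(o["position"],o["ft_force"],o["moment"],o["grip_width"],o["q"].round(2))
S=robot.camera("scene");T=robot.camera("top");cv2.imwrite("pics/l.png",np.hstack([cv2.resize(S[90:240,220:380],None,fx=2.5,fy=2.5),cv2.resize(T[160:310,350:510],None,fx=2.5,fy=2.5)]))
E
```

```text
[ 0.46358769 -0.27396188  0.12491521] [-0.28166793  0.34944789 -1.09069003] [0.03955196 0.03350433 0.01326471] 0.013578585262314955 [-0.74  0.57  1.75 -0.    0.82 -2.02]
```

View pics/l.png

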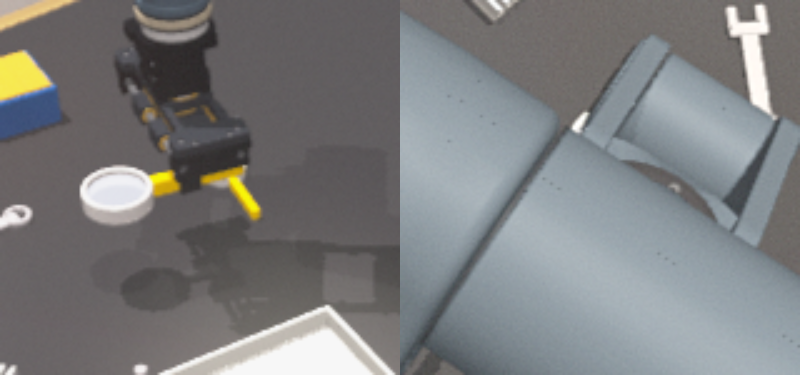

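The loupe is lifted and looks level. I carry it over the red adapter.

```bash
python3 - <<'E'
from h import *
R=down(np.radians(-16.5)+np.pi/2);o=robot.get_obs();k,_=fit()
p=[.5183-.0705,-.041+.0205,.141];print(p,ik(p,R,o["q"],k))
plan(p,R,11)
E
```

```text
[0.4478, -0.0205, 0.141] (array([-2.95515497e-01,  2.82446623e-01,  2.08011231e+00, -4.99070401e-16,
        7.79033725e-01, -1.57833250e+00]), np.float64(1.4649462161895279e-15))
[0.2, 0.54, -0.04, 0.0, -0.0, -0.0]
[0.2, 0.54, -0.04, 0.0, -0.0, -0.0]
[0.2, 0.54, -0.04, 0.0, -0.0, -0.0]
[0.2, 0.54, -0.04, 0.0, -0.0, -0.0]
[0.2, 0.54, -0.04, 0.0, -0.0, -0.0]
[0.2, 0.54, -0.04, 0.0, -0.0, -0.0]
[0.2, 0.54, -0.04, 0.0, -0.0, -0.0]
[0.2, 0.54, -0.04, 0.0, -0.0, -0.0]
[0.2, 0.54, -0.04, 0.0, -0.0, -0.0]
[0.2, 0.54, -0.04, 0.0, -0.0, -0.0]
[0.2, 0.54, -0.04, 0.0, -0.0, -0.0]
--
```

Emit:
jog_arm(
  motion=[0.2,0.3,-0.04,0,0,0,1,0.2,0.56,-0.04,0,0,0,1,0.2,0.56,-0.04,0,0,0,1,0.2,0.56,-0.04,0,0,0,1,0.2,0.56,-0.04,0,0,0,1,0.2,0.56,-0.04,0,0,0,1,0.2,0.56,-0.04,0,0,0,1,0.2,0.56,-0.04,0,0,0,1,0.2,0.56,-0.04,0,0,0,1,0.2,0.56,-0.04,0,0,0,1,0.2,0.6,-0.04,0,0,0,1,0,0,0,0,0,0,1],
)

```text
time: 21.38
position: [0.4464, -0.0189, 0.1428]
tool_rot: [0.143, 0.99, 0.0, -0.001]
ft_force: [0.3, -0.2, -1.6]
grip_width: 0.0134
grip_force: 60.0
```

Emit:
jog_arm(
  motion=[0,0,0,0,0,0,1,0,0,0,0,0,0,1,0,0,0,0,0,0,1],
)

```text
time: 21.75
position: [0.4479, -0.0222, 0.1426]
tool_rot: [0.145, 0.989, -0.0, -0.0]
ft_force: [0.2, -0.5, -0.8]
grip_width: 0.0138
grip_force: 60.0
```

```bash
python3 - <<'E'
from h import *
o=robot.get_obs();print(o["position"],o["grip_width"],o["time"])
plan([.4478,-.0205,.141],down(np.radians(-16.5)+np.pi/2),1)
S=robot.camera("scene");T=robot.camera("top");cv2.imwrite("pics/f_s.png",S);cv2.imwrite("pics/f_t.png",T)
print("lens exp",px("scene",[.5183,-.041,.148]),px("top",[.5183,-.041,.148]))
cv2.imwrite("pics/f.png",np.hstack([cv2.resize(S[170:320,260:420],None,fx=2.5,fy=2.5),cv2.resize(T[160:310,230:390],None,fx=2.5,fy=2.5)]))
E
```

```text
[ 0.44789492 -0.0221698   0.14260904] 0.013776210886238425 21.75
[0.01, 0.04, 0.04, -0.01, -0.0, -0.05]
--
lens exp [335.13559907 207.56991102] [316.8791109  238.39011223]
```

View pics/f.png

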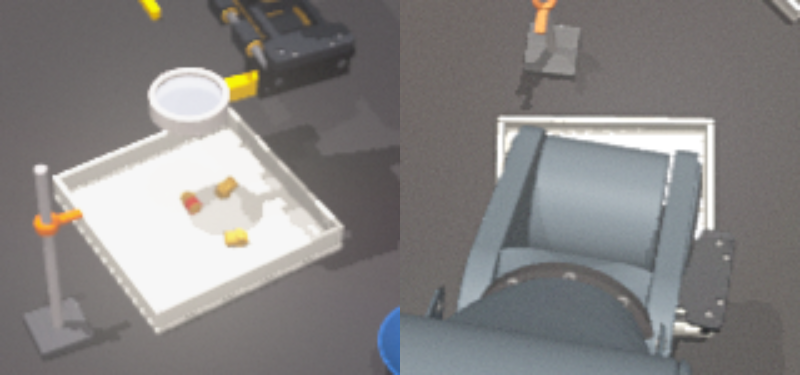

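In the scene view the lens's top rim is centred at about (335.6,207.6), against the expected (335.1,207.6), so it is level and centred. A small trim of 1.6 mm, then I settle and check.

Emit:
jog_arm(
  motion=[0,0.04,0.04,0,0,0,1,0,0,0,0,0,0,1,0,0,0,0,0,0,1,0,0,0,0,0,0,1,0,0,0,0,0,0,1,0,0,0,0,0,0,1],
)

```text
time: 22.6
position: [0.4482, -0.02, 0.1411]
tool_rot: [0.145, 0.989, -0.0, -0.0]
ft_force: [-0.8, 0.9, -1.6]
grip_width: 0.0134
grip_force: 60.0
```

```bash
python3 - <<'E'
from h import *
o=robot.get_obs();print(o["position"],o["grip_force"],np.abs(o["joint_velocities"]).max(),o["time"])
print(robot.hand_in())
E
```

```text
[ 0.44824418 -0.02002505  0.14106877] 59.99821722507477 0.0010349747376729782 22.6
the job is handed in; nothing more can be done
None
```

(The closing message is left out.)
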